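Close the mill jar's bayonet lid hand-tight

TASK

Close the glaze mill jar: take the steel lid by its bar handle, lower it gently into the jar's collar with its pins at the red entry dots, and twist it clockwise under the claws until the ramps have drawn it down firmly hand-tight on the gasket, feeling for the rising resistance and not overtightening or forcing it. Then let go, and leave the bowls, brush and spare gasket where they are.

Things in the scene. Friction and masses are not known exactly. Their poses are not given: they have to be found in the camera images.
- lid: Round steel lid, 0.36 to 0.54 kg, lying right way up on the 3 mm bench mat. Origin: centre of its flat underside, z up, x along the bar handle. Disc 107 mm across, 10 mm thick, crown to 16 mm. Three round steel pins, 10 mm thick, at 0 (lid +x), 120 and 240 degrees, a red dot inboard of each.
- lid_grip (a point): Centre of the lid's black bar handle, on the lid's axis 56 mm above its underside. The bar is 112 mm long (lid x), 18 mm wide (lid y), 18 mm high, on two posts 36 to 48 mm from the axis: the middle 70 mm is free to grip, with 31 mm of clear height beneath.
- lid_pin (a point): Tip of the lid's pin on its +x side: 64 mm from the axis, pin centre 5 mm above the underside. The other two pins stand 120 degrees apart.
- jar: White porcelain mill jar, 140 mm across, held immovably in a bench clamp with a round 176 mm base plate on the mat. Origin: on the jar's axis at the base plate's underside, z up. Its steel collar (149 mm outside, 135 inside, top at 150 mm) has three inward claws reaching to 57 mm from the axis. The lid has 3.5 mm of play each way in the collar.
- jar_entry (a point): Red dot on the collar's top at the jar's +x, 70.5 mm from the axis; two more at 120 and 240 degrees. The lid goes straight down, any of three ways round, with its pins at the dots: up to 8 degrees clockwise or 25 degrees counter-clockwise of them still enters. If they stand on the claws, the lid's underside stays at about 149 mm.
- jar_claw (a point): Mouth of the first of three dark steel claws, 14 degrees clockwise (from above) of its dot, at its underside, 139.6 mm above the jar's origin. Each claw runs from 14 to 80 degrees clockwise of a dot; its underside is a ramp that falls 8.5 mm per radian and draws the turning lid down with it. The rigid stop at its far end lies past overtight.
- jar_gasket (a point): Point on the jar's axis, 126 mm above its origin, at the mean height of the red gasket ring (85 to 107 mm across) on which the lid rests. Gaskets are worn differently: the real top is up to 2 mm higher or lower and is not read here; it gives 1 mm per 12 N. So the claws first bite anywhere from 25 to 57 degrees clockwise of the dots.
- jar_mouth (a point): Point on the jar's axis level with the collar's top, 150 mm above the origin. From the first bite (felt as a pull down on a hand that keeps its height) each degree clamps about 1.4 N more. Hand-tight is 14 to 18 N: 14 to 17 degrees past the bite of a lid still carried by the hand, 11 to 14 if it rests freely; over 25 N between lid and jar is overtight. Friction then holds it.
- bowl_tenmoku: dark brown tea bowl, rim 116 mm across, 55 mm high; a bystander. Origin: centre of its underside.
- bowl_olive: olive-green tea bowl, rim 112 mm across, 52 mm high; a bystander. Origin: centre of its underside.
- bowl_ash: pale grey tea bowl, rim 116 mm across, 50 mm high; a bystander. Origin: centre of its underside.
- bowl_blue: blue-black tea bowl, rim 112 mm across, 60 mm high; a bystander. Origin: centre of its underside.
- bowl_pink: dusky pink tea bowl, rim 110 mm across, 56 mm high; a bystander. Origin: centre of its underside.
- spare_gasket: spare flat red rubber gasket ring lying on the mat, 107 mm outside, 85 mm inside, 10 mm high; a bystander. Origin: centre of its underside.
- brush: glaze brush lying on the mat, 160 mm long, 20 mm high; a bystander. Origin: centre of its underside.
Not all that is in view belongs to the job. Leave any purple or turquoise look-alike of the lid alone.

How it is judged (in metres and radians):
On the way, in this order (a step that is already met when the one before it is completed fails the run):
1. the lid lies level in the jar's collar, its pins below the claws' mouths (horizontal distance between lid and jar below 0.005 m and z of lid in the frame of jar below 0.131 m and angle between the z axis of lid and the z axis of jar, either way round below 0.05 rad), for 0.2 s.
2. the claws clamp the lid on the gasket (all of step 1 and contact force between lid and jar above 11 N), for 0.2 s.
At the end, for the whole second after the job is handed in: The lid is centred in the jar's collar within 5 mm, level within 0.05 rad, at rest, its underside less than 131 mm above the jar's origin, and clamped: the claws press on the lid with more than 11 N after it has been let go (all of step 2 and linear speed of lid below 0.01 m/s and angular speed of lid below 0.05 rad/s); the robot touches nothing.
It fails at once if the lid is forced against the jar (collar or claws) with more than 25 N: overtightened, jammed or held up against the claws (contact force between lid and jar above 25 N).
It fails at once if a bowl, the brush or the spare gasket is moved by more than 20 mm (distance of any of bowl_tenmoku, bowl_olive, bowl_ash, bowl_blue, bowl_pink, spare_gasket, brush from where it was at the start of the episode above 0.02 m).
It also fails if it takes over 70 s, if anything falls off the work surface, if the arm or the gripper's body presses on something with over 40 N, if the wrist force passes 120 N, or if a joint passes its speed limit or range.

ROBOT

A 6-joint arm with a two-finger parallel gripper is mounted at the origin on the work surface. World frame = base frame: x ahead of the robot, y to its left, z up, the work surface at z = 0. Lengths are in m, angles in degrees, forces in N, time in s.
With the tool pointing down it reaches from about 0.3 to 0.825 m from the base axis. Payload 5.4 kg.
Tool frame: the origin (TCP) lies midway between the tips of the shut fingers; the grasp point (between the pads) lies 19 mm behind it (r.hold_point_z is the distance from the TCP to the grasp point, in m); z points along the fingers, y is the direction in which the jaws open and shut (so a half turn about z gives the same grasp; the last joint's range is limited). The gripper opens to 92 mm and grips with 3 to 60 N. Pads are 20 mm wide; open, the fingers measure 128 mm over their backs; the gripper's body (75 mm by 189 mm) begins 69 mm behind the grasp point.
Start: joints at [55.858, 9.076, 91.501, -0, 79.423, -12.038], TCP at [0.216, 0.533, 0.215] pointing down, gripper open.
Joint ranges: [-166.64, 166.64], [-54.1, 131.32], [10.49, 154.53], [-73.88, 253.88], [9.74, 151.15], [-171.62, 171.62]. Speed limits (degrees/s): [147.25, 147.25, 180, 180, 180, 180].

INTERFACE

Orientations are given as a 3x3 rotation matrix whose columns are the frame's x, y, z axes.
In Python, from plant import r, viewer gives the robot as it stands.
- The arm moves only by the tool play_rows, never from a script. Its argument "moves" is a list that holds one entry, the list of rows, each a list of 7 numbers: the shift along the tool's x, y, z in units of 25 mm (1.0 is 25 mm), then the turn, a rotation vector about the tool's x, y, z in rad, then the finger opening in mm, from 0 to 91.9. In form: [[[dx, dy, dz, rx, ry, rz, fingers], ...]]. A call has 1 to 5 rows; each row shifts and turns the commanded pose from where the row before left it, along the tool's axes as they then stand; what a row does not reach is not made up. A row lasts 1/10 s, in which the tool goes at most 50 mm and 8.59 degrees, less where a joint would pass 70% of its speed; a pose out of reach is approached as far as the arm can. A call is refused whole if a number of a shift passes 1 or a number of a turn 0.15, either way. A call with a gripper value outside its range is refused whole. The fingers move at their own pace and stop on an object; the grip force is fixed at half the most. Time passes only in rows, so rows that do not move let the fingers close. It gives the time, the measured TCP pose, the force and the opening at its end, in the units of the state.
- r.get_state(): the state, without advancing time (a new reading comes with each control period).
- viewer.camera(name): name is "scene" or "top" or "wrist"; returns (picture, depth): 400x640x3 uint8, red, green, blue; 400x640 float32, m along the optical axis (not along the pixel's ray), 0 where there is no reading.
- viewer.camera_params(name): a dict with "K" (3x3 intrinsics, pixels), "R" (3x3) and "t" (3): a world point X has camera coordinates R X + t. Camera axes: x right, y down, z forward; pixel columns grow to the right and rows downward; lengths in m; the calibration is good to about 2 mm. A picture is of the moment at which its call begins: read the wrist's pose just before it. camera_params takes no time and is no camera call; for the wrist camera it gives the pose at the moment of the call.
- r.job_done(): hands the job in, once; it reports no verdict.
The state is a dict: "t": time; "qpos": joint angles; "qvel": joint speeds; "effort": joint torques, N m; "tcp_pos": TCP position; "tool_rot": TCP orientation; "ft_force": force on the tool from outside, world axes, zero at the start; "moment": the same for the moment, N m; "gripper_width": opening from 0.0 (shut) to 1.0 (fully open).
Only numpy, scipy, OpenCV 4.12 (cv2) and the standard library are available. Lean on these libraries where they do the work, as an engineer would, in place of code of your own. Each camera call takes 0.05 s, during which the arm holds its last target.

## Working session

There is one attempt and no reset: what is moved stays moved. The work goes in short steps, Python scripts to look and compute and a tool call to move; the robot and the scene stay as the last step left them, time stands still between calls to the robot, and variables do not carry over. Pictures are saved under pics/ and viewed, and the job is handed in when it is done.

Besides the shell and the picture viewer there is one more tool, called as a command line: name --argument value ..., lists and objects as JSON in quotes. play_rows: Moves the arm, as the interface text tells. Its arguments: {"type":"object","properties":{"moves":{"type":"array","items":{"type":"array","items":{"type":"array","items":{"type":"number"}}}}},"required":["moves"]}

```bash
ls; mkdir -p pics; python3 - <<'E'
from plant import r, viewer
import cv2,numpy as np
s=r.get_state();print(s, r.hold_point_z)
for n in ("scene","top","wrist"):
    p=viewer.camera_params(n)
    im,d=viewer.camera(n)
    cv2.imwrite(f"pics/{n}0.png",im[:,:,::-1]);np.savez(f"{n}0.npz",im=im,d=d,K=p["K"],R=p["R"],t=p["t"])
    print(n,p)
E
```

```text
pics
{'t': 0.0, 'qpos': array([ 5.58567539e+01,  9.11372549e+00,  9.15702772e+01, -2.04051295e-03,
        7.94225935e+01, -1.20372799e+01]), 'qvel': array([-0.04944357,  0.0601269 ,  0.09077341,  0.00411183,  0.08849956,
        0.01522141]), 'effort': array([ 2.02985815e-03, -3.85567009e+01, -3.22110844e+01,  7.02610728e-02,
        3.78689915e-02, -1.62304300e-04]), 'tcp_pos': array([0.21605608, 0.53220018, 0.21362495]), 'tool_rot': array([[-9.26491742e-01,  3.76313726e-01, -1.01523075e-03],
       [ 3.76314929e-01,  9.26490498e-01, -1.55942876e-03],
       [ 3.53767196e-04, -1.82684436e-03, -9.99998269e-01]]), 'ft_force': array([-0.3195029 , -0.24681694, -0.50681007]), 'moment': array([ 0.01257001,  0.03098991, -0.02050728]), 'gripper_width': 0.9991319493667078} 0.0187
scene {'K': array([[377.34220383,   0.        , 317.51691235],
       [  0.        , 377.34220383, 205.63356466],
       [  0.        ,   0.        ,   1.        ]]), 'R': array([[ 0.30437559,  0.95254052, -0.00469668],
       [ 0.76300457, -0.2467569 , -0.59744042],
       [-0.57024515,  0.17826269, -0.80189955]]), 't': array([-0.14809101, -0.28142251,  1.47127368])}
top {'K': array([[450.97643454,   0.        , 323.22812002],
       [  0.        , 450.97643454, 207.01561939],
       [  0.        ,   0.        ,   1.        ]]), 'R': array([[-0.02139072, -0.99975425, -0.00582078],
       [-0.99135428,  0.02196416, -0.12936099],
       [ 0.12945705,  0.00300333, -0.99158048]]), 't': array([0.02927615, 0.48670002, 1.53569689])}
wrist {'K': array([[293.02267861,   0.        , 318.35958713],
       [  0.        , 293.02267861, 195.89097631],
       [  0.        ,   0.        ,   1.        ]]), 'R': array([[ 0.37548757,  0.92682605, -0.00160137],
       [ 0.88691981, -0.35881763,  0.29090061],
       [ 0.26903967, -0.11064985, -0.95675194]]), 't': array([-0.57421857, -0.03339247,  0.39178628])}
```

View pics/scene0.png

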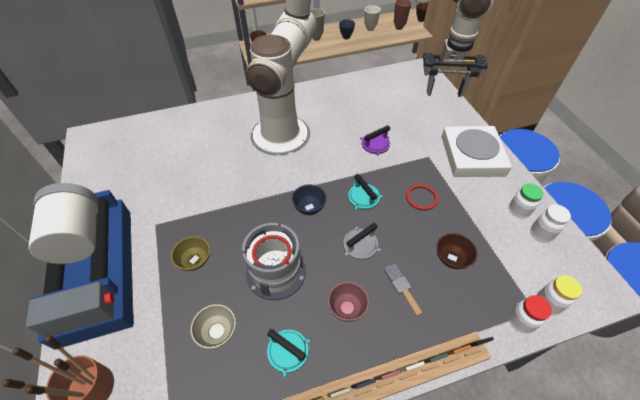

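View pics/top0.png

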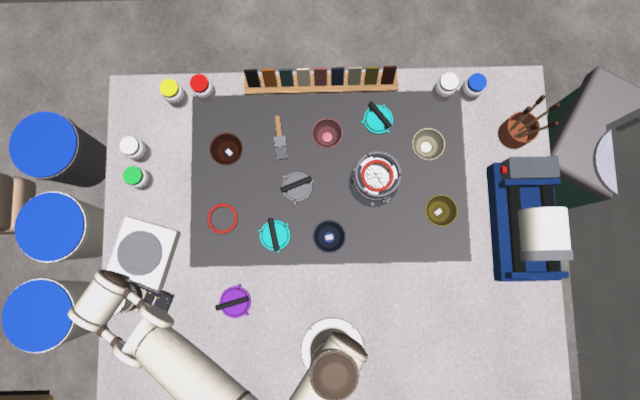

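View pics/wrist0.png

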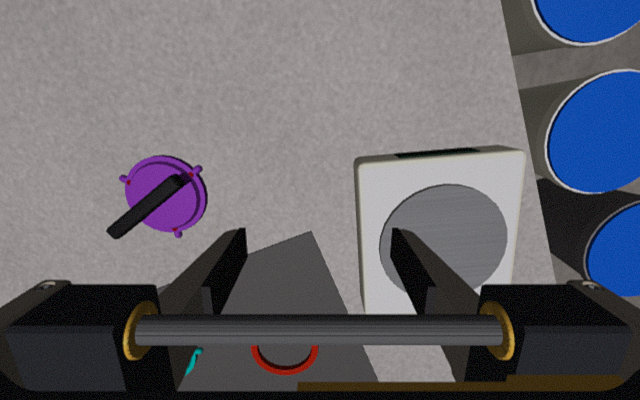

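The top view shows the steel lid at about (296,186), the jar at (376,178) and look-alikes (turquoise, purple) elsewhere. Next I measure the lid and jar.

```bash
cat > h.py <<'E'
import numpy as np,cv2
def load(n): return np.load(n)
def ray(D,u,v,z):
    K,R,t=D["K"],D["R"],D["t"]
    d=np.linalg.inv(K)@np.stack([np.ravel(u),np.ravel(v),np.ones(np.size(u))]).astype(float)
    C=-R.T@t; w=R.T@d
    s=(z-C[2])/w[2]
    return (C[:,None]+w*s).T
def cloud(D):
    v,u=np.mgrid[0:400,0:640]; d=D["d"]
    c=np.linalg.inv(D["K"])@np.stack([u.ravel(),v.ravel(),np.ones(u.size)])*d.ravel()
    return (D["R"].T@(c-D["t"][:,None])).T.reshape(400,640,3)
def proj(D,X):
    c=D["R"]@np.asarray(X,float)+D["t"];p=D["K"]@c;return p[:2]/p[2]
def crop(D,name,u0,u1,v0,v1,f):
    im=D["im"][v0:v1,u0:u1,::-1];cv2.imwrite(name,cv2.resize(im,None,fx=f,fy=f,interpolation=cv2.INTER_CUBIC))
E
python3 - <<'E'
from h import *
T=load("top0.npz");P=cloud(T)
im=T["im"].astype(int)
crop(T,"pics/top_crop.png",270,410,140,220,5)
# black bar of lid
m=np.zeros((400,640),bool);m[170:205,275:318]=1
bar=m&(im.max(2)<45)
bar&=P[:,:,2]>0.05
v,u=np.nonzero(bar);X=ray(T,u,v,.068)
print(len(u),"bar depth z",np.median(P[bar][:,2]),"mean",X.mean(0))
r=cv2.minAreaRect(X[:,:2].astype(np.float32));print(r)
c=X[:,:2]-X[:,:2].mean(0);w,V=np.linalg.eigh(c.T@c);print("axis deg",np.degrees(np.arctan2(V[1,1],V[0,1])))
# red gasket & dots
red=(im[:,:,0]>120)&(im[:,:,1]<80)&(im[:,:,2]<80);red[:, :340]=0;red[:,410:]=0;red[:140]=0;red[215:]=0
n,l,st,ce=cv2.connectedComponentsWithStats(red.astype(np.uint8))
for i in range(1,n): print(st[i],ce[i],np.median(P[l==i],axis=0))
# jar collar by depth
z=P[:,:,2];mm=(z>.14)&(z<.165);mm[:, :340]=0;mm[:,410:]=0;mm[:140]=0;mm[215:]=0
Q=P[mm];print(len(Q),Q.min(0),Q.max(0));print(cv2.minEnclosingCircle(Q[:,:2].astype(np.float32)))
E
```

```text
4 bar depth z 0.06987206772940861 mean [0.55608084 0.10998729 0.068     ]
((0.5560992360115051, 0.11033943295478821), (0.0018956810235977173, 0.08113531023263931), 21.321754455566406)
axis deg 111.12753783462624
[367 154   2   2   2] [367.5 154.5] [ 0.64004157 -0.12917242  0.15435126]
[370 163   1   1   1] [370. 163.] [ 0.61760793 -0.13903625  0.12835335]
[372 162   4   2   5] [373.4 162.2] [ 0.62030644 -0.14893411  0.1296355 ]
[379 162   3   2   4] [380.   162.25] [ 0.61974202 -0.17180944  0.13032664]
[383 163   3   3   3] [384. 164.] [ 0.61384294 -0.18544323  0.1273979 ]
[368 165   1   1   1] [368. 165.] [ 0.61128644 -0.13232951  0.12718504]
[388 168   3   7   9] [389.22222222 170.77777778] [ 0.58890868 -0.20118753  0.12860523]
[362 171   1   1   1] [362. 171.] [ 0.59095206 -0.11163617  0.13009331]
[399 174   2   1   2] [399.5 174. ] [ 0.57337989 -0.23033574  0.15364371]
[361 178   2   3   5] [361.6 178.8] [ 0.56489982 -0.11106969  0.12655874]
[390 179   1   1   1] [390. 179.] [ 0.562101   -0.20247673  0.1303678 ]
[389 181   1   1   1] [389. 181.] [ 0.5562291  -0.19949335  0.12654097]
[363 182   1   1   1] [363. 182.] [ 0.55541186 -0.11431208  0.12330851]
[365 185   2   2   2] [365.5 185.5] [ 0.54296402 -0.12183848  0.12656916]
[368 188   2   1   2] [368.5 188. ] [ 0.53338714 -0.13079053  0.13261568]
[371 189   1   1   1] [371. 189.] [ 0.53064183 -0.13929818  0.12819818]
[374 190   2   1   2] [374.5 190. ] [ 0.52673885 -0.15040557  0.13017783]
[380 191   1   1   1] [380. 191.] [ 0.52413978 -0.16909452  0.1233902 ]
[382 190   2   1   2] [382.5 190. ] [ 0.52724838 -0.17739776  0.12359075]
[366 192   1   1   1] [366. 192.] [ 0.51565071 -0.11948098  0.16151437]
606 [ 0.50001156 -0.23523124  0.14044558] [ 0.64857648 -0.08646714  0.1632006 ]
((0.5752506256103516, -0.16063393652439117), 0.0752808079123497)
```

View pics/top_crop.png

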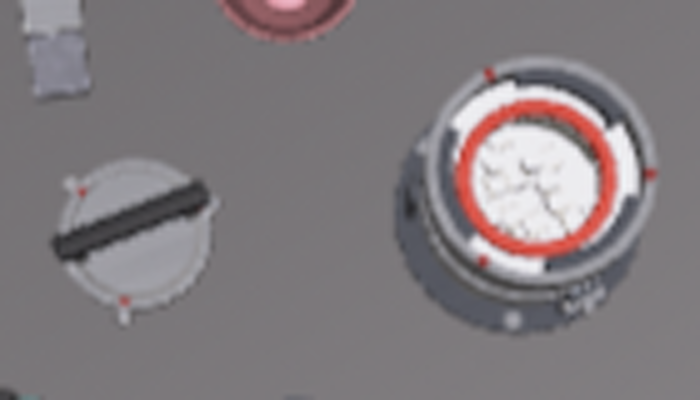

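```bash
python3 - <<'E'
from h import *
T=load("top0.npz");im=T["im"].astype(int)
sub=im[170:205,275:318].max(2);bar=np.zeros((400,640),np.uint8);bar[170:205,275:318]=sub<75
n,l,st,ce=cv2.connectedComponentsWithStats(bar);i=1+np.argmax(st[1:,4]);print(st[i],ce[i])
v,u=np.nonzero(l==i);X=ray(T,u,v,.068)[:,:2]
print(X.mean(0),cv2.minAreaRect(X.astype(np.float32)))
c=X-X.mean(0);w,V=np.linalg.eigh(c.T@c);print("axis",np.degrees(np.arctan2(V[1,1],V[0,1])))
# red dots on lid
R=(im[:,:,0]-np.maximum(im[:,:,1],im[:,:,2]))
def dots(u0,u1,v0,v1,z,th=40):
    m=np.zeros((400,640),np.uint8);m[v0:v1,u0:u1]=R[v0:v1,u0:u1]>th
    n,l,st,ce=cv2.connectedComponentsWithStats(m,connectivity=8)
    for i in range(1,n):
        v,u=np.nonzero(l==i);w=R[v,u];print((u*w).sum()/w.sum(),(v*w).sum()/w.sum(),len(u),ray(T,(u*w).sum()/w.sum(),(v*w).sum()/w.sum(),z))
dots(275,318,170,206,.013)
print("jar");dots(345,408,145,200,.153)
W=load("wrist0.npz");C=-W["R"].T@W["t"];
from plant import r
s=r.get_state();print("cam in tool",s["tool_rot"].T@(C-s["tcp_pos"]),s["tool_rot"].T@W["R"].T)
E
```

```text
[281 177  30  15 144] [295.36805556 184.11805556]
[0.56351885 0.11206148] ((0.5632527470588684, 0.1106172651052475), (0.0192483589053154, 0.10846823453903198), 20.456331253051758)
axis 110.61622790569044
286.0 178.0 1 [[0.59641157 0.14859755 0.013     ]]
294.48623853211006 200.0 2 [[0.51684788 0.11951364 0.013     ]]
jar
367.45283018867923 154.4566037735849 4 [[ 0.64052384 -0.12916052  0.153     ]]
376.86424600307816 175.22423595187988 309 [[ 0.571135   -0.15720947  0.153     ]]
399.53076923076924 174.4269230769231 4 [[ 0.57210383 -0.23048509  0.153     ]]
366.3658536585366 191.5487804878049 4 [[ 0.51847674 -0.12150413  0.153     ]]
cam in tool [ 8.24968547e-02 -3.87824852e-06 -1.69759091e-01] [[ 8.60021299e-04 -9.56665288e-01 -2.91188577e-01]
 [ 9.99999613e-01  8.77309727e-04  7.11882457e-05]
 [ 1.87359247e-04 -2.91188525e-01  9.56665672e-01]]
```

Lid axis is near (0.562, 0.111) with lid +x at about −70°. The jar is near (0.577, −0.160) with dots at about 26° (mod 120). I'm moving above the lid for a wrist view.

play_rows --moves '[[[-1,-0.54,-0.5,0,0,0,91.9],[-1,-0.54,-0.4,0,0,0,91.9],[-1,-0.54,0,0,0,0,91.9],[-1,-0.54,0,0,0,0,91.9],[-1,-0.54,0,0,0,0,91.9]]]'

```text
t: 0.65
tcp_pos: [0.3073, 0.4221, 0.2369]
tool_rot: [[-0.927, 0.376, -0.0], [0.376, 0.927, -0.0], [0.0, -0.0, -1.0]]
ft_force: [1.1, 0.6, 0.6]
gripper_width: 1.002
```

play_rows --moves '[[[-1,-0.54,0,0,0,0,91.9],[-1,-0.54,0,0,0,0,91.9],[-1,-0.54,0,0,0,0,91.9],[-1,-0.54,0,0,0,0,91.9],[-1,-0.54,0,0,0,0,91.9]]]'

```text
t: 1.15
tcp_pos: [0.3976, 0.3125, 0.2368]
tool_rot: [[-0.927, 0.376, -0.0], [0.376, 0.927, -0.0], [0.0, -0.0, -1.0]]
ft_force: [1.1, 0.3, -0.2]
gripper_width: 1.001
```

play_rows --moves '[[[-1,-0.54,0,0,0,0,91.9],[-1,-0.54,0,0,0,0,91.9],[-1,-0.54,0,0,0,0,91.9],[-1,-0.54,0,0,0,0,91.9],[-1,-0.54,0,0,0,0,91.9]]]'

```text
t: 1.65
tcp_pos: [0.4881, 0.203, 0.2368]
tool_rot: [[-0.926, 0.376, -0.001], [0.376, 0.926, -0.0], [0.0, -0.0, -1.0]]
ft_force: [-0.2, -0.1, 0.0]
gripper_width: 1.0
```

play_rows --moves '[[[-1,-0.54,0,0,0,0,91.9],[-1,-0.54,0,0,0,0,91.9],[-1,-0.54,0,0,0,0,91.9],[-1,-0.54,0,0,0,0,91.9],[0,0,0,0,0,0.14,91.9]]]'

```text
t: 2.15
tcp_pos: [0.5614, 0.1136, 0.2365]
tool_rot: [[-0.862, 0.507, -0.0], [0.507, 0.862, -0.001], [-0.0, -0.001, -1.0]]
ft_force: [0.7, 0.4, 0.1]
gripper_width: 1.002
```

play_rows --moves '[[[0,0,0,0,0,0.14,91.9],[0,0,0,0,0,0.14,91.9],[0,0,0,0,0,0.14,91.9],[0,0,0,0,0,0.14,91.9],[0,0,0,0,0,0.125,91.9]]]'

```text
t: 2.65
tcp_pos: [0.5597, 0.1163, 0.2367]
tool_rot: [[-0.347, 0.938, -0.001], [0.938, 0.347, 0.0], [0.0, -0.001, -1.0]]
ft_force: [-0.2, -0.2, 0.3]
gripper_width: 1.0
```

```bash
cat > snap.py <<'E'
import sys
from plant import r, viewer
from h import *
n,tag=sys.argv[1:3]
s=r.get_state();p=viewer.camera_params(n)
im,d=viewer.camera(n)
np.savez(f"{tag}.npz",im=im,d=d,K=p["K"],R=p["R"],t=p["t"],tcp=s["tcp_pos"],rot=s["tool_rot"],f=s["ft_force"],m=s["moment"])
cv2.imwrite(f"pics/{tag}.png",im[:,:,::-1])
print(s["t"],s["tcp_pos"].round(4),"x",np.degrees(np.arctan2(s["tool_rot"][1,0],s["tool_rot"][0,0])).round(2),"zax",s["tool_rot"][:,2].round(4),"f",s["ft_force"].round(2),"m",s["moment"].round(3),s["qpos"].round(1),s["gripper_width"]*91.9)
E
python3 snap.py wrist w1
```

```text
2.65 [0.5597 0.1163 0.2367] x 110.31 zax [-8.e-04  0.e+00 -1.e+00] f [-0.19 -0.22  0.3 ] m [-0.035  0.048 -0.016] [ -0.4   7.8  90.4   0.   81.8 -20.7] 91.9406460977203
```

View pics/w1.png

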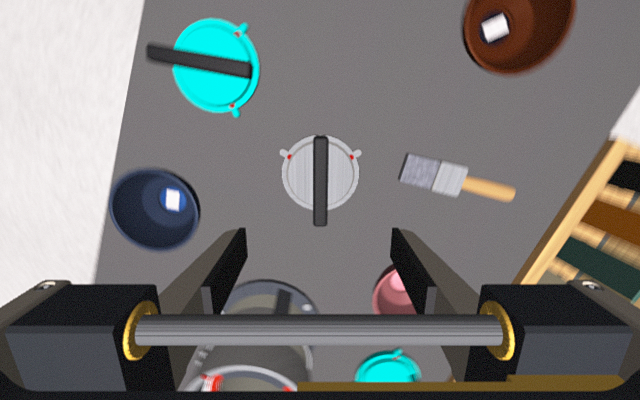

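The wrist view shows the steel lid at (320,175), bar upright from row 136 to 226, and two red dots at about (290,157) and (352,157). Now I'll measure the bar precisely.

```bash
cat > bar.py <<'E'
import sys
from h import *
W=load(sys.argv[1]);im=W["im"].astype(int);P=cloud(W)
tool=lambda X:(X-W["tcp"])@W["rot"]
m=np.zeros((400,640),np.uint8);m[120:240,275:365]=im[120:240,275:365].max(2)<70
n,l,st,ce=cv2.connectedComponentsWithStats(m);i=1+np.argmax(st[1:,4]);print(st[i],ce[i])
v,u=np.nonzero(l==i);print("depth z",np.percentile(P[l==i][:,2],[5,50,95]))
k=(P[v,u,2]>.062); X=ray(W,u[k],v[k],.068)[:,:2]
rc=cv2.minAreaRect(X.astype(np.float32));print(rc)
c=X-X.mean(0);w,V=np.linalg.eigh(c.T@c);print("mean",X.mean(0),"axis",np.degrees(np.arctan2(V[1,1],V[0,1]))%180)
print("centre in tool",tool(np.array([*rc[0],.059])))
R=im[:,:,0]-im[:,:,1:].max(2);m=np.zeros((400,640),np.uint8);m[140:215,275:365]=R[140:215,275:365]>50
n,l,st,ce=cv2.connectedComponentsWithStats(m,connectivity=8)
for i in range(1,n): print(ce[i],st[i,4],ray(W,*ce[i],.014),P[l==i].mean(0))
# disc: grey, height 10-25mm
z=P[:,:,2];b=np.zeros((400,640),bool);b[130:220,275:365]=(z[130:220,275:365]>.009)&(z[130:220,275:365]<.025)
Q=P[b];print(len(Q),cv2.fitEllipse(cv2.convexHull((Q[:,:2]*1e4).astype(np.float32))))
E
python3 bar.py w1.npz
```

```text
[313 136  15  90 459] [320.38126362 179.96514161]
depth z [0.06462185 0.06685339 0.06830836]
((0.5629027485847473, 0.11345996707677841), (0.016632314771413803, 0.10911340266466141), 20.055747985839844)
mean [0.56238041 0.11693794] axis 110.25264702223934
centre in tool [-0.0038375   0.00214252  0.17767693]
[289.  156.4] 20 [[0.51621968 0.12009598 0.014     ]] [0.51619892 0.11998773 0.01343589]
[351.27777778 156.77777778] 18 [[0.59494791 0.14877681 0.014     ]] [0.59152456 0.15117601 0.03536911]
3607 ((5630.66943359375, 1140.9979248046875), (1052.4036865234375, 1178.529052734375), 111.7625732421875)
```

play_rows --moves '[[[-0.18,0.08,1,0,0,0,91.9],[0,0,1,0,0,0,91.9],[0,0,1,0,0,0,91.9],[0,0,1,0,0,0,60],[0,0,1,0,0,0,60]]]'

```text
t: 3.2
tcp_pos: [0.5631, 0.1128, 0.1109]
tool_rot: [[-0.355, 0.935, -0.0], [0.935, 0.355, 0.0], [0.0, -0.0, -1.0]]
ft_force: [0.1, -0.5, -0.9]
gripper_width: 0.85
```

play_rows --moves '[[[0,0,1,0,0,0,60],[0,0,1,0,0,0,60],[0,0,0.86,0,0,0,40],[0,0,0,0,0,0,30],[0,0,0,0,0,0,26]]]'

```text
t: 3.7
tcp_pos: [0.5633, 0.1128, 0.0407]
tool_rot: [[-0.353, 0.935, -0.001], [0.935, 0.353, 0.0], [0.0, -0.001, -1.0]]
ft_force: [-0.3, 0.2, 0.2]
gripper_width: 0.414
```

play_rows --moves '[[[0,0,0,0,0,0,10],[0,0,0,0,0,0,10],[0,0,0,0,0,0,10],[0,0,0,0,0,0,10],[0,0,0,0,0,0,10]]]'

```text
t: 4.2
tcp_pos: [0.564, 0.1127, 0.042]
tool_rot: [[-0.353, 0.936, 0.001], [0.936, 0.353, -0.0], [-0.001, 0.001, -1.0]]
ft_force: [-2.8, -1.3, 6.6]
gripper_width: 0.192
```

```bash
python3 snap.py wrist w2
```

```text
4.2 [0.564  0.1127 0.042 ] x 110.65 zax [ 1.2e-03 -3.0e-04 -1.0e+00] f [-2.8  -1.26  6.62] m [-0.263  0.583  0.035] [ -0.7  20.2  99.2  -0.   60.6 -21.4] 17.661089078914337
```

View pics/w2.png

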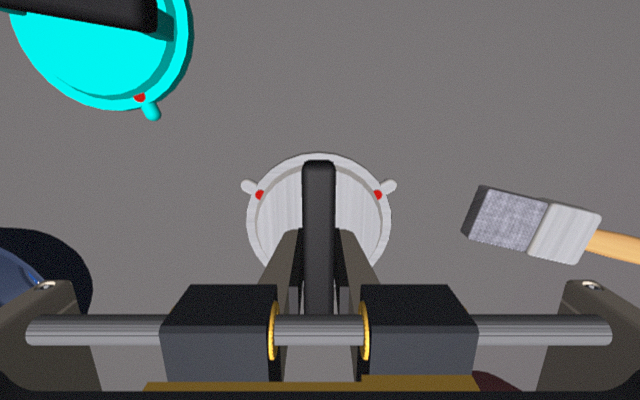

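Gripped: the bar is between the pads (17.7 mm), with the two rear dots at about (260,195) and (378,194). I'll compute the grip offset from the dots, then lift.

```bash
cat > off.py <<'E'
import sys
from h import *
W=load(sys.argv[1]);im=W["im"].astype(int);P=cloud(W)
zund=W["tcp"][2]-0.037 if len(sys.argv)<3 else float(sys.argv[2])
R=im[:,:,0]-im[:,:,1:].max(2);m=np.zeros((400,640),np.uint8);m[150:225,235:400]=R[150:225,235:400]>60
n,l,st,ce=cv2.connectedComponentsWithStats(m,connectivity=8)
pts=[]
for i in range(1,n):
    if st[i,4]<15: continue
    X=ray(W,*ce[i],zund+.0105)[0];p=(X-W["tcp"])@W["rot"];pts.append(p);print(ce[i],st[i,4],"depthz",np.median(P[l==i][:,2]),X,p)
a,b=np.array(pts[:2]);a,b=(a,b) if a[1]<b[1] else (b,a)
d=b-a;mid=(a+b)/2;L=np.hypot(d[0],d[1]);n_=np.array([-d[1],d[0]])/L
c=mid[:2]+n_*L/2/np.sqrt(3)
print("chord",L,"r",L/np.sqrt(3),"centre in tool",c,"yaw of dots line vs tool y deg",np.degrees(np.arctan2(d[0],d[1])))
E
python3 off.py w2.npz .003
```

```text
[258.71666667 194.01666667] 60 depthz 0.013587127786885748 [0.5164804 0.1199185 0.0135   ] [ 0.02354775 -0.04195693  0.02842282]
[377.78333333 193.96666667] 60 depthz 0.013745421298851914 [0.59512394 0.1496351  0.0135    ] [0.02362558 0.04211369 0.02850555]
chord 0.08407065772324399 r 0.04853821686746381 centre in tool [-0.00068243  0.00010085] yaw of dots line vs tool y deg 0.053043083470124874
```

play_rows --moves '[[[0,0,-0.4,0,0,0,10],[0,0,-1,0,0,0,10],[0,0,-1,0,0,0,10],[0,0,-1,0,0,0,10],[0,0,-1,0,0,0,10]]]'

```text
t: 4.75
tcp_pos: [0.5625, 0.1129, 0.1509]
tool_rot: [[-0.352, 0.936, -0.002], [0.936, 0.352, 0.0], [0.001, -0.002, -1.0]]
ft_force: [0.7, 0.1, -5.3]
gripper_width: 0.191
```

play_rows --moves '[[[0,0,-1,0,0,0,10],[0,0,-1,0,0,0,10],[0,0,-1,0,0,0,10],[0,0,0,0,0,0,10],[0,0,0,0,0,0,10]]]'

```text
t: 5.25
tcp_pos: [0.563, 0.1129, 0.2248]
tool_rot: [[-0.352, 0.936, -0.001], [0.936, 0.352, 0.0], [0.0, -0.001, -1.0]]
ft_force: [0.1, -0.2, -6.4]
gripper_width: 0.194
```

```bash
python3 snap.py wrist w3;python3 off.py w3.npz
```

```text
5.25 [0.563  0.1129 0.2248] x 110.63 zax [-7.e-04  1.e-04 -1.e+00] f [ 0.06 -0.19 -6.37] m [-0.061  0.055  0.024] [ -0.7   8.6  90.9   0.   80.6 -21.3] 17.792275334890164
[258.7704918  193.95081967] 61 depthz 0.1962923618939645 [0.51560636 0.12086442 0.19828425] [ 0.02417151 -0.04149453  0.02653446]
[377.80327869 194.04918033] 61 depthz 0.19624581767718724 [0.59348293 0.15019602 0.19828425] [0.02418346 0.04172266 0.0264806 ]
chord 0.08321718842754508 r 0.04804546613984696 centre in tool [0.00015475 0.00011752] yaw of dots line vs tool y deg 0.008225703360087216
```

View pics/w3.png

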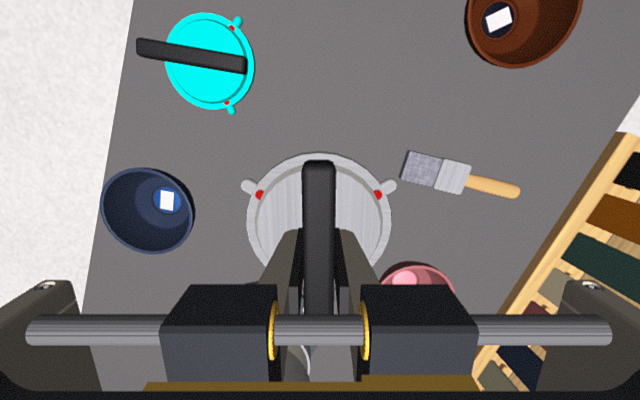

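The lid is held well: grip offset under 1 mm, underside 38.8 mm below the TCP, level. Next I rotate toward the entry angle and go just past the jar, so the wrist camera sees the whole collar.

play_rows --moves '[[[0,0,-0.2,0,0,0.09,10],[0,0,0,0,0,0.09,10],[0,0,0,0,0,0.09,10],[0,0,0,0,0,0.09,10],[-0.5,0.56,0,0,0,0,10]]]'

```text
t: 5.8
tcp_pos: [0.5751, 0.1017, 0.2278]
tool_rot: [[-0.0, 1.0, -0.006], [1.0, 0.0, 0.001], [0.001, -0.006, -1.0]]
ft_force: [1.3, -0.1, -4.4]
gripper_width: 0.192
```

play_rows --moves '[[[-1,0,0,0,0,0,10],[-1,0,0,0,0,0,10],[-1,0,0,0,0,0,10],[-1,0,0,0,0,0,10],[-1,0,0,0,0,0,10]]]'

```text
t: 6.3
tcp_pos: [0.576, -0.0253, 0.2278]
tool_rot: [[-0.0, 1.0, -0.004], [1.0, 0.0, 0.001], [0.001, -0.004, -1.0]]
ft_force: [0.9, 0.1, -5.4]
gripper_width: 0.192
```

play_rows --moves '[[[-1,0,0,0,0,0,10],[-1,0,0,0,0,0,10],[-1,0,0,0,0,0,10],[-1,0,0,0,0,0,10],[-1,0,0,0,0,0,10]]]'

```text
t: 6.8
tcp_pos: [0.5761, -0.1501, 0.2277]
tool_rot: [[0.0, 1.0, -0.004], [1.0, -0.0, 0.002], [0.002, -0.004, -1.0]]
ft_force: [0.5, -0.0, -4.7]
gripper_width: 0.195
```

play_rows --moves '[[[-1,0,0,0,0,0,10],[-1,0,0,0,0,0,10],[-1,0,0,0,0,0,10],[-0.8,0,0,0,0,0,10],[0,0,0,0,0,0,10]]]'

```text
t: 7.3
tcp_pos: [0.5763, -0.2469, 0.2284]
tool_rot: [[0.003, 1.0, -0.003], [1.0, -0.003, 0.001], [0.001, -0.003, -1.0]]
ft_force: [0.2, 0.1, -5.6]
gripper_width: 0.191
```

play_rows --moves '[[[0,0,0,0,0,0,10],[0,0,0,0,0,0,10]]]'

```text
t: 7.5
tcp_pos: [0.5772, -0.2436, 0.2298]
tool_rot: [[-0.001, 1.0, -0.001], [1.0, 0.001, 0.001], [0.001, -0.001, -1.0]]
ft_force: [-0.2, 0.7, -4.5]
gripper_width: 0.19
```

```bash
python3 snap.py wrist w4
```

```text
7.5 [ 0.5772 -0.2436  0.2298] x 90.05 zax [-0.0011  0.0013 -1.    ] f [-0.22  0.7  -4.48] m [-0.05   0.026  0.022] [-33.9  16.2  81.5   0.   82.4 -34. ] 17.4352574082879
```

View pics/w4.png

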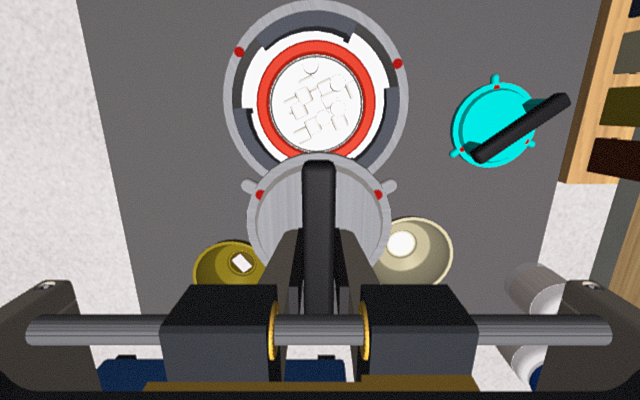

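The jar collar is at (316,97), with dots at (239,51) and (397,63), and the gasket is clear. Measuring.

```bash
python3 - <<'E'
from h import *
from scipy.optimize import least_squares
W=load("w4.npz");im=W["im"].astype(int);P=cloud(W)
R=im[:,:,0]-im[:,:,1:].max(2);m=np.zeros((400,640),np.uint8);m[0:150,220:415]=R[0:150,220:415]>60
n,l,st,ce=cv2.connectedComponentsWithStats(m,connectivity=8)
d=[]
for i in range(1,n):
    if st[i,4]<15: continue
    print(ce[i],st[i],"z",np.median(P[l==i][:,2]))
    if st[i,4]<300: d.append(ray(W,*ce[i],.153)[0])
    else:
        v,u=np.nonzero(l==i)
        X=P[l==i];print("gasket z pct",np.percentile(X[:,2],[5,50,95]))
a,b=[p[:2] for p in d];print(a,b)
if a[1]>b[1]:a,b=b,a
L=np.linalg.norm(b-a);print("chord",L,"expect",.0705*3**.5)
mid=(a+b)/2;nn=np.array([-(b-a)[1],(b-a)[0]])/L
for s in(1,-1):
    c=mid+s*nn*.0705/2;print("centre",c,[np.degrees(np.arctan2(*(q-c)[::-1])) for q in(a,b)])
# collar top points by depth
z=P[:,:,2];b_=(z>.1475)&(z<.158);b_[155:]=0;b_[:,:215]=0;b_[:,415:]=0
Q=P[b_]
res=np.abs(np.hypot(*(Q[:,:2]-[.577,-.16]).T)-.071)<.008;Q=Q[res]
print(len(Q),"z",np.median(Q[:,2]))
out=b_.astype(np.uint8);cs,_=cv2.findContours(out,cv2.RETR_EXTERNAL,cv2.CHAIN_APPROX_NONE);c=max(cs,key=len)[:,0]
X=ray(W,c[:,0],c[:,1],.153)[:,:2]
rr=np.hypot(*(X-[.577,-.16]).T);X=X[(rr>.071)&(c[:,1]<145)&(c[:,1]>3)]
f=least_squares(lambda p:np.hypot(*(X-p[:2]).T)-p[2],[.577,-.16,.0745],loss="soft_l1",f_scale=.001);print("outer circle",f.x,len(X))
E
python3 off.py w4.npz
```

```text
[315.44525753  88.56600056] [ 257   40  118  110 3553] z 0.12681988659996943
gasket z pct [0.12503745 0.12681989 0.12821847]
[238.57142857  51.4047619 ] [234  47  10  10  84] z 0.15367358400347952
[397.3373494   63.18072289] [393  58  10  11  83] z 0.15380868714283233
[ 0.51606154 -0.12047406] [ 0.6383187  -0.12856999]
chord 0.12252492869100567 expect 0.12210958193360583
centre [ 0.57486095 -0.15969499] [np.float64(26.127198330461262), np.float64(146.29554616206227)]
centre [ 0.57951929 -0.08934906] [np.float64(-33.70445383793769), np.float64(-153.8728016695387)]
5614 z 0.1525400621222548
outer circle [ 0.57490661 -0.15942165  0.07395998] 309
[290.98347107 152.33057851] 121 depthz 0.1270106767410531 [ 0.55897634 -0.19027225  0.20333429] [ 0.0532839  -0.01819868  0.02658935]
[341.7173913  151.79347826] 92 depthz 0.12699602165572832 [ 0.59298834 -0.18985176  0.20333429] [0.05367718 0.01581364 0.02655369]
[259.01666667 194.06666667] 60 depthz 0.20124353395961847 [ 0.53587105 -0.21950478  0.20333429] [ 0.0240699  -0.04132737  0.0265756 ]
[378.         194.08064516] 62 depthz 0.20144248798161038 [ 0.61909259 -0.21935755  0.20333429] [0.02415054 0.04189421 0.02648718]
chord 0.034014589601761944 r 0.019638332462951904 centre in tool [ 0.04366203 -0.00107899] yaw of dots line vs tool y deg 0.6624698223706327
```

Jar centre is (0.5749, −0.1596), and both dots and the collar circle agree within 0.3 mm. Dots are at 26.2° mod 120, and the gasket looks worn low (about 124 mm). Moving over the jar with the pins about 4° counter-clockwise of the dots.

play_rows --moves '[[[0.84,-0.1,0,0,0,0,10],[0.84,0,0,0,0,0,10],[0.84,0,0,0,0,0,10],[0.84,0,0,0,0,0,10],[0,0,0,0,0,0,10]]]'

```text
t: 8.05
tcp_pos: [0.575, -0.1566, 0.2308]
tool_rot: [[-0.004, 1.0, 0.0], [1.0, 0.004, 0.002], [0.002, 0.0, -1.0]]
ft_force: [0.1, -1.4, -5.2]
gripper_width: 0.193
```

play_rows --moves '[[[0,0,0,0,0,0,10],[0,0,0,0,0,0,10],[0,0,0,0,0,0,10]]]'

```text
t: 8.35
tcp_pos: [0.5749, -0.1611, 0.2306]
tool_rot: [[0.001, 1.0, 0.0], [1.0, -0.001, -0.0], [-0.0, 0.0, -1.0]]
ft_force: [0.1, -0.2, -5.3]
gripper_width: 0.198
```

```bash
python3 snap.py wrist w5
```

```text
8.35 [ 0.5749 -0.1611  0.2306] x 89.97 zax [ 0.e+00 -2.e-04 -1.e+00] f [ 0.07 -0.24 -5.27] m [-0.06   0.036 -0.004] [-27.2  11.7  86.7  -0.   81.6 -27.2] 18.16258867542246
```

View pics/w5.png

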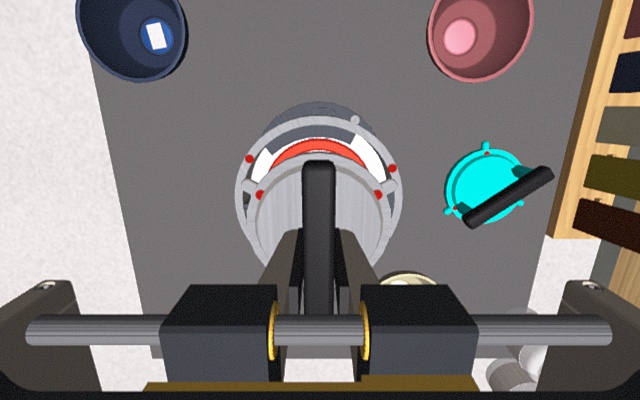

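```bash
python3 - <<'E'
from h import *
W=load("w5.npz");im=W["im"].astype(int)
R=im[:,:,0]-im[:,:,1:].max(2);m=np.zeros((400,640),np.uint8);m[150:210,235:405]=R[150:210,235:405]>60
n,l,st,ce=cv2.connectedComponentsWithStats(m,connectivity=8)
g={0:[],1:[]}
for i in range(1,n):
    if not 40<st[i,4]<120: continue
    jar=ce[i][1]<180 and not 270<ce[i][0]<370
    if 270<ce[i][0]<370: continue
    X=ray(W,*ce[i],.153 if jar else W["tcp"][2]-.0283)[0,:2];g[int(jar)].append(X);print(jar,ce[i],st[i,4],X)
for k in g:
    a,b=sorted(g[k],key=lambda q:q[0]); L=np.linalg.norm(b-a);rad=.0705 if k else .0484
    nn=np.array([(b-a)[1],-(b-a)[0]])/L;c=(a+b)/2+nn*rad/2
    print("jar" if k else "lid",L,c,[np.degrees(np.arctan2(*(q-c)[::-1])) for q in(a,b)])
E
```

```text
True [249.  158.5] 64 [ 0.51615992 -0.12066169]
True [391.96774194 167.82258065] 62 [ 0.63825167 -0.12867409]
False [258.95081967 194.06557377] 61 [ 0.53317231 -0.13751421]
False [377.93650794 194.06349206] 63 [ 0.61713216 -0.13749178]
lid 0.08395985225490903 [ 0.5751587  -0.16170299] [np.float64(150.05332213227663), np.float64(29.977295499525372)]
jar 0.12235438127623863 [ 0.57489745 -0.15984223] [np.float64(146.29495359098954), np.float64(26.195627999647883)]
```

The jar centre is confirmed again. The lid is 1.8 mm short in y, so I'll correct that and lower in stages.

play_rows --moves '[[[0.07,-0.01,0.5,0,0,0,10],[0,0,0.5,0,0,0,10],[0,0,0.4,0,0,0,10],[0,0,0,0,0,0,10],[0,0,0,0,0,0,10]]]'

```text
t: 8.9
tcp_pos: [0.5744, -0.1588, 0.1949]
tool_rot: [[0.0, 1.0, -0.001], [1.0, -0.0, 0.001], [0.001, -0.001, -1.0]]
ft_force: [-0.1, -0.3, -5.1]
gripper_width: 0.191
```

play_rows --moves '[[[0,0,0.08,0,0,0,10],[0,0,0.08,0,0,0,10],[0,0,0.08,0,0,0,10],[0,0,0.08,0,0,0,10],[0,0,0,0,0,0,10]]]'

```text
t: 9.4
tcp_pos: [0.5744, -0.1588, 0.1872]
tool_rot: [[-0.0, 1.0, -0.001], [1.0, 0.0, 0.0], [0.0, -0.001, -1.0]]
ft_force: [-0.3, 0.2, -5.6]
gripper_width: 0.191
```

No contact, and the underside is already below the claw-rest height, so the pins have entered. I'll continue down.

play_rows --moves '[[[0,0,0.15,0,0,0,10],[0,0,0.15,0,0,0,10],[0,0,0.15,0,0,0,10],[0,0,0.15,0,0,0,10],[0,0,0,0,0,0,10]]]'

```text
t: 9.9
tcp_pos: [0.5742, -0.1587, 0.1716]
tool_rot: [[-0.0, 1.0, -0.001], [1.0, 0.0, 0.001], [0.001, -0.001, -1.0]]
ft_force: [-0.7, -0.8, -5.2]
gripper_width: 0.193
```

play_rows --moves '[[[0,0,0.04,0,0,0,10],[0,0,0.04,0,0,0,10],[0,0,0,0,0,0,10]]]'

```text
t: 10.2
tcp_pos: [0.5747, -0.1589, 0.1706]
tool_rot: [[0.0, 1.0, 0.0], [1.0, -0.0, -0.0], [-0.0, 0.0, -1.0]]
ft_force: [-0.5, 0.6, -5.0]
gripper_width: 0.191
```

play_rows --moves '[[[0,0,0.04,0,0,0,10],[0,0,0.04,0,0,0,10],[0,0,0,0,0,0,10]]]'

```text
t: 10.5
tcp_pos: [0.5746, -0.1589, 0.1684]
tool_rot: [[-0.0, 1.0, -0.0], [1.0, 0.0, 0.0], [0.0, -0.0, -1.0]]
ft_force: [-0.1, -0.5, -4.8]
gripper_width: 0.192
```

play_rows --moves '[[[0,0,0.03,0,0,0,10],[0,0,0,0,0,0,10]]]'

```text
t: 10.7
tcp_pos: [0.5746, -0.1589, 0.1677]
tool_rot: [[-0.0, 1.0, -0.0], [1.0, 0.0, 0.0], [0.0, -0.0, -1.0]]
ft_force: [-0.5, -0.2, -4.3]
gripper_width: 0.193
```

play_rows --moves '[[[0,0,0.03,0,0,0,10],[0,0,0,0,0,0,10]]]'

```text
t: 10.9
tcp_pos: [0.5746, -0.1589, 0.167]
tool_rot: [[-0.0, 1.0, -0.0], [1.0, 0.0, 0.0], [0.0, -0.0, -1.0]]
ft_force: [0.1, 0.3, -5.2]
gripper_width: 0.194
```

play_rows --moves '[[[0,0,0.03,0,0,0,10],[0,0,0,0,0,0,10]]]'

```text
t: 11.1
tcp_pos: [0.5747, -0.159, 0.1664]
tool_rot: [[-0.0, 1.0, 0.0], [1.0, 0.0, -0.0], [-0.0, 0.0, -1.0]]
ft_force: [0.5, 0.7, -5.0]
gripper_width: 0.191
```

play_rows --moves '[[[0,0,0.02,0,0,0,10],[0,0,0,0,0,0,10]]]'

```text
t: 11.3
tcp_pos: [0.5748, -0.159, 0.1662]
tool_rot: [[-0.0, 1.0, 0.0], [1.0, 0.0, -0.0], [-0.0, 0.0, -1.0]]
ft_force: [0.6, -0.8, -4.0]
gripper_width: 0.193
```

play_rows --moves '[[[0,0,0.02,0,0,0,10],[0,0,0,0,0,0,10]]]'

```text
t: 11.5
tcp_pos: [0.5748, -0.159, 0.1659]
tool_rot: [[-0.0, 1.0, 0.0], [1.0, 0.0, -0.0], [-0.0, 0.0, -1.0]]
ft_force: [-0.9, 0.4, -1.4]
gripper_width: 0.192
```

Contact: the gasket takes most of the weight at TCP z≈0.166 (lid underside about 124.4 mm in the jar frame). Bite is predicted near 50° past the dots. I'll twist the free range in moderate steps, watching the force.

play_rows --moves '[[[0,0,0,0,0,0.06,10],[0,0,0,0,0,0.06,10],[0,0,0,0,0,0.06,10],[0,0,0,0,0,0.06,10],[0,0,0,0,0,0,10]]]'

```text
t: 12.0
tcp_pos: [0.5751, -0.1592, 0.1659]
tool_rot: [[0.238, 0.971, 0.001], [0.971, -0.238, -0.001], [-0.0, 0.001, -1.0]]
ft_force: [0.0, 0.6, -0.4]
gripper_width: 0.189
```

```bash
cat > st.py <<'E'
from plant import r
import numpy as np
s=r.get_state();T=s["tool_rot"]
a=np.degrees(np.arctan2(T[1,0],T[0,0]))
print("t",s["t"],"cw past dots",round(86.2-a,2),"tcp",(s["tcp_pos"]*1e3).round(2),"f",s["ft_force"].round(2),"m",s["moment"].round(3),"tilt",T[:2,2].round(4),"j6",s["qpos"][5].round(1))
E
python3 st.py
```

```text
t 12.0 cw past dots 9.97 tcp [ 575.08 -159.2   165.93] f [ 0.02  0.58 -0.35] m [-0.032  0.109 -0.051] tilt [ 0.0012 -0.0006] j6 -13.3
```

play_rows --moves '[[[0,0,0,0,0,0.05,10],[0,0,0,0,0,0.05,10],[0,0,0,0,0,0.05,10],[0,0,0,0,0,0.05,10],[0,0,0,0,0,0,10]]]'

```text
t: 12.5
tcp_pos: [0.575, -0.1592, 0.1659]
tool_rot: [[0.425, 0.905, 0.001], [0.905, -0.425, -0.0], [-0.0, 0.001, -1.0]]
ft_force: [1.0, -0.1, -0.4]
gripper_width: 0.194
```

play_rows --moves '[[[0,0,0,0,0,0.05,10],[0,0,0,0,0,0.05,10],[0,0,0,0,0,0.05,10],[0,0,0,0,0,0,10]]]'

```text
t: 12.9
tcp_pos: [0.575, -0.1591, 0.1658]
tool_rot: [[0.555, 0.832, 0.001], [0.832, -0.555, -0.0], [0.0, 0.001, -1.0]]
ft_force: [-0.9, 0.0, 0.2]
gripper_width: 0.19
```

```bash
python3 st.py
```

```text
t 12.9 cw past dots 29.91 tcp [ 575.01 -159.11  165.84] f [-0.91  0.02  0.23] m [-0.085  0.208 -0.05 ] tilt [ 0.001  -0.0004] j6 6.6
```

play_rows --moves '[[[0,0,0,0,0,0.05,10],[0,0,0,0,0,0.05,10],[0,0,0,0,0,0,10]]]'

```text
t: 13.2
tcp_pos: [0.575, -0.1591, 0.1658]
tool_rot: [[0.635, 0.772, 0.001], [0.772, -0.635, -0.0], [0.0, 0.001, -1.0]]
ft_force: [-1.0, -0.7, 0.5]
gripper_width: 0.193
```

```bash
python3 st.py
```

```text
t 13.2 cw past dots 35.62 tcp [ 574.97 -159.07  165.79] f [-0.96 -0.68  0.48] m [-0.082  0.19  -0.074] tilt [ 0.0009 -0.0003] j6 12.4
```

play_rows --moves '[[[0,0,0,0,0,0.05,10],[0,0,0,0,0,0.05,10],[0,0,0,0,0,0,10]]]'

```text
t: 13.5
tcp_pos: [0.5749, -0.159, 0.1657]
tool_rot: [[0.709, 0.705, 0.001], [0.705, -0.709, -0.0], [0.0, 0.001, -1.0]]
ft_force: [0.3, -0.5, 0.9]
gripper_width: 0.192
```

```bash
python3 st.py
```

```text
t 13.5 cw past dots 41.34 tcp [ 574.93 -159.03  165.74] f [ 0.34 -0.47  0.9 ] m [-0.024  0.173 -0.109] tilt [ 0.0008 -0.0002] j6 18.1
```

play_rows --moves '[[[0,0,0,0,0,0.035,10],[0,0,0,0,0,0,10]]]'

```text
t: 13.7
tcp_pos: [0.5749, -0.159, 0.1657]
tool_rot: [[0.733, 0.68, 0.001], [0.68, -0.733, -0.0], [0.0, 0.001, -1.0]]
ft_force: [1.0, -0.5, 1.0]
gripper_width: 0.19
```

```bash
python3 st.py
```

```text
t 13.7 cw past dots 43.33 tcp [ 574.91 -159.03  165.7 ] f [ 1.01 -0.5   0.96] m [-0.073  0.236 -0.056] tilt [ 0.0007 -0.0003] j6 20.1
```

play_rows --moves '[[[0,0,0,0,0,0.035,10],[0,0,0,0,0,0,10]]]'

```text
t: 13.9
tcp_pos: [0.5749, -0.159, 0.1657]
tool_rot: [[0.757, 0.654, 0.001], [0.654, -0.757, -0.0], [0.0, 0.001, -1.0]]
ft_force: [-0.9, -0.3, 0.9]
gripper_width: 0.198
```

```bash
python3 st.py
```

```text
t 13.9 cw past dots 45.36 tcp [ 574.86 -159.03  165.67] f [-0.92 -0.3   0.93] m [-0.088  0.25  -0.074] tilt [ 0.0006 -0.0002] j6 22.1
```

play_rows --moves '[[[0,0,0,0,0,0.035,10],[0,0,0,0,0,0,10]]]'

```text
t: 14.1
tcp_pos: [0.5748, -0.159, 0.1657]
tool_rot: [[0.779, 0.627, 0.001], [0.627, -0.779, -0.0], [0.0, 0.001, -1.0]]
ft_force: [-0.5, 0.0, 1.7]
gripper_width: 0.191
```

```bash
python3 st.py
```

```text
t 14.1 cw past dots 47.37 tcp [ 574.85 -158.99  165.67] f [-0.52  0.01  1.66] m [-0.113  0.235 -0.016] tilt [ 0.0006 -0.0002] j6 24.1
```

play_rows --moves '[[[0,0,0,0,0,0.035,10],[0,0,0,0,0,0,10]]]'

```text
t: 14.3
tcp_pos: [0.5749, -0.159, 0.1656]
tool_rot: [[0.801, 0.599, 0.001], [0.599, -0.801, -0.0], [0.0, 0.001, -1.0]]
ft_force: [-0.1, -0.0, 2.1]
gripper_width: 0.194
```

```bash
python3 st.py
```

```text
t 14.3 cw past dots 49.38 tcp [ 574.86 -159.01  165.64] f [-0.1  -0.02  2.06] m [-0.1    0.228 -0.078] tilt [ 0.0006 -0.0002] j6 26.1
```

play_rows --moves '[[[0,0,0,0,0,0.035,10],[0,0,0,0,0,0,10]]]'

```text
t: 14.5
tcp_pos: [0.5748, -0.159, 0.1656]
tool_rot: [[0.821, 0.571, 0.0], [0.571, -0.821, -0.0], [0.0, 0.0, -1.0]]
ft_force: [-0.3, 0.7, 1.9]
gripper_width: 0.192
```

```bash
python3 st.py
```

```text
t 14.5 cw past dots 51.39 tcp [ 574.79 -158.97  165.57] f [-0.3   0.65  1.92] m [-0.052  0.256 -0.076] tilt [ 0.0004 -0.0001] j6 28.1
```

The hand has crept to pressing down 2 N, so I'll back off 0.5 mm so the bite can be felt as a pull.

play_rows --moves '[[[0,0,-0.02,0,0,0,10],[0,0,0,0,0,0,10],[0,0,0,0,0,0,10]]]'

```text
t: 14.8
tcp_pos: [0.5747, -0.159, 0.1658]
tool_rot: [[0.822, 0.57, 0.0], [0.57, -0.822, -0.0], [0.0, 0.0, -1.0]]
ft_force: [0.7, -0.2, 0.1]
gripper_width: 0.196
```

```bash
python3 st.py
```

```text
t 14.8 cw past dots 51.45 tcp [ 574.74 -158.98  165.79] f [ 0.74 -0.18  0.13] m [-0.182  0.071 -0.024] tilt [ 0.0002 -0.0001] j6 28.2
```

play_rows --moves '[[[0,0,0,0,0,0.02,10],[0,0,0,0,0,0,10]]]'

```text
t: 15.0
tcp_pos: [0.5745, -0.1589, 0.1657]
tool_rot: [[0.834, 0.552, -0.0], [0.552, -0.834, 0.0], [-0.0, -0.0, -1.0]]
ft_force: [-0.7, -0.0, 0.4]
gripper_width: 0.193
```

```bash
python3 st.py
```

```text
t 15.0 cw past dots 52.66 tcp [ 574.53 -158.86  165.75] f [-0.72 -0.04  0.44] m [-0.099  0.195  0.035] tilt [-0.0003  0.0001] j6 29.4
```

play_rows --moves '[[[0,0,0,0,0,0.02,10],[0,0,0,0,0,0,10]]]'

```text
t: 15.2
tcp_pos: [0.5745, -0.1589, 0.1657]
tool_rot: [[0.845, 0.536, -0.0], [0.536, -0.845, 0.0], [-0.0, -0.0, -1.0]]
ft_force: [-0.6, 0.5, 1.3]
gripper_width: 0.19
```

```bash
python3 st.py
```

```text
t 15.2 cw past dots 53.82 tcp [ 574.51 -158.87  165.72] f [-0.56  0.55  1.3 ] m [-0.074  0.233  0.043] tilt [-0.0004  0.0001] j6 30.6
```

play_rows --moves '[[[0,0,-0.01,0,0,0.02,10],[0,0,0,0,0,0,10]]]'

```text
t: 15.4
tcp_pos: [0.5745, -0.1589, 0.1657]
tool_rot: [[0.855, 0.519, -0.0], [0.519, -0.855, 0.0], [-0.0, -0.0, -1.0]]
ft_force: [1.3, -0.3, -2.3]
gripper_width: 0.193
```

```bash
python3 st.py
```

```text
t 15.4 cw past dots 54.96 tcp [ 574.52 -158.88  165.68] f [ 1.29 -0.3  -2.35] m [-0.178  0.011  0.105] tilt [-0.0004  0.0002] j6 31.7
```

play_rows --moves '[[[0,0,0,0,0,0.03,10],[0,0,0,0,0,0,10]]]'

```text
t: 15.6
tcp_pos: [0.5745, -0.1589, 0.1655]
tool_rot: [[0.87, 0.493, -0.0], [0.493, -0.87, 0.0], [-0.0, -0.0, -1.0]]
ft_force: [0.7, -2.1, -4.2]
gripper_width: 0.192
```

```bash
python3 st.py
```

```text
t 15.6 cw past dots 56.65 tcp [ 574.51 -158.85  165.48] f [ 0.71 -2.07 -4.17] m [-0.151 -0.068  0.143] tilt [-0.0004  0.0003] j6 33.4
```

play_rows --moves '[[[0,0,0,0,0,0.03,10],[0,0,0,0,0,0,10]]]'

```text
t: 15.8
tcp_pos: [0.5744, -0.1588, 0.1653]
tool_rot: [[0.884, 0.468, -0.001], [0.468, -0.884, 0.0], [-0.001, -0.001, -1.0]]
ft_force: [1.3, -0.9, -4.8]
gripper_width: 0.196
```

```bash
python3 st.py
```

```text
t 15.8 cw past dots 58.32 tcp [ 574.37 -158.81  165.33] f [ 1.27 -0.89 -4.81] m [-0.201 -0.122  0.33 ] tilt [-0.0008  0.0004] j6 35.1
```

The bite came at about 54°: the pull and torque are rising and the hand is being drawn down. I'll continue in small steps, following downward, to about 66.5° (12–13° past the bite).

play_rows --moves '[[[0,0,0.015,0,0,0.035,10],[0,0,0,0,0,0,10]]]'

```text
t: 16.0
tcp_pos: [0.5744, -0.1589, 0.1651]
tool_rot: [[0.9, 0.437, -0.001], [0.437, -0.9, 0.0], [-0.001, -0.0, -1.0]]
ft_force: [1.6, -1.9, -4.5]
gripper_width: 0.187
```

```bash
python3 st.py
```

```text
t 16.0 cw past dots 60.3 tcp [ 574.37 -158.88  165.14] f [ 1.63 -1.94 -4.55] m [-0.242 -0.194  0.377] tilt [-0.0008  0.0001] j6 37.0
```

play_rows --moves '[[[0,0,0.015,0,0,0.035,10],[0,0,0,0,0,0,10]]]'

```text
t: 16.2
tcp_pos: [0.5744, -0.1589, 0.165]
tool_rot: [[0.914, 0.405, -0.001], [0.405, -0.914, -0.0], [-0.001, -0.0, -1.0]]
ft_force: [0.6, -2.3, -5.2]
gripper_width: 0.195
```

```bash
python3 st.py
```

```text
t 16.2 cw past dots 62.28 tcp [ 574.42 -158.95  164.97] f [ 0.59 -2.3  -5.22] m [-0.294 -0.064  0.518] tilt [-0.0006 -0.0001] j6 39.0
```

```bash
python3 snap.py wrist w6; python3 - <<'E'
from h import *
W=load("w6.npz");im=W["im"].astype(int);P=cloud(W)
R=im[:,:,0]-im[:,:,1:].max(2)
m=(R>60).astype(np.uint8);m[:140]=0;m[225:]=0;m[:,:230]=0;m[:,410:]=0
n,l,st,ce=cv2.connectedComponentsWithStats(m,connectivity=8)
for i in range(1,n):
    if st[i,4]>15: 
        zz=.153 if (ce[i][0]<250 or ce[i][0]>385) else W["tcp"][2]-.0283
        print(ce[i],st[i,4],ray(W,*ce[i],zz)[0],np.median(P[l==i][:,2]))
E
```

```text
16.2 [ 0.5744 -0.1589  0.165 ] x 23.92 zax [-6.e-04 -1.e-04 -1.e+00] f [ 0.59 -2.3  -5.22] m [-0.294 -0.064  0.518] [-27.1  14.5  91.   -0.   74.6  39. ] 17.902954825801462
[342.36942675 157.82802548] 157 [ 0.62627595 -0.15388627  0.13667257] 0.12532617065434218
[377.3015873  192.84126984] 63 [ 0.61384414 -0.18699375  0.13667257] 0.1366175420441501
[258.4 195. ] 60 [ 0.57832678 -0.11099674  0.13667257] 0.1364366622056149
```

View pics/w6.png

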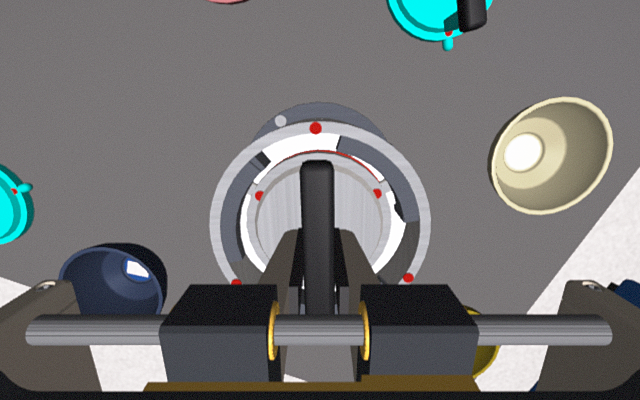

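The lid lags the hand by about 1.1° (pad give), so it's really at 61.2°, about 7° past the bite, with an estimated ~10 N of clamp once released. I'll go about 4–5° further, with the hand lowered to shed its upward pull.

play_rows --moves '[[[0,0,0.03,0,0,0.035,10],[0,0,0,0,0,0,10]]]'

```text
t: 16.45
tcp_pos: [0.5746, -0.159, 0.1647]
tool_rot: [[0.928, 0.373, -0.0], [0.373, -0.928, -0.0], [-0.0, 0.0, -1.0]]
ft_force: [1.2, -2.0, -3.7]
gripper_width: 0.197
```

```bash
python3 st.py
```

```text
t 16.45 cw past dots 64.3 tcp [ 574.62 -159.03  164.71] f [ 1.2  -2.01 -3.7 ] m [-0.314  0.029  0.575] tilt [-0.0001 -0.0002] j6 41.0
```

play_rows --moves '[[[0,0,0.03,0,0,0.035,10],[0,0,0,0,0,0,10]]]'

```text
t: 16.65
tcp_pos: [0.5749, -0.1591, 0.1645]
tool_rot: [[0.94, 0.341, 0.001], [0.341, -0.94, -0.001], [0.0, 0.001, -1.0]]
ft_force: [1.0, -1.2, -1.2]
gripper_width: 0.194
```

```bash
python3 st.py; python3 snap.py wrist w7;  python3 - <<'E'
from h import *
W=load("w7.npz");im=W["im"].astype(int)
R=im[:,:,0]-im[:,:,1:].max(2)
m=(R>60).astype(np.uint8);m[:140]=0;m[225:]=0;m[:,:230]=0;m[:,410:]=0
n,l,st,ce=cv2.connectedComponentsWithStats(m,connectivity=8)
p=[ray(W,*ce[i],W["tcp"][2]-.0283)[0] for i in range(1,n) if 40<st[i,4]<90 and abs(ce[i][0]-318)>45]
p.sort(key=lambda q:q[0]);d=p[1]-p[0];print(p,"lid cw",86.2-(np.degrees(np.arctan2(d[1],d[0]))+90))
E
```

```text
t 16.65 cw past dots 66.29 tcp [ 574.86 -159.12  164.46] f [ 1.05 -1.16 -1.23] m [-0.206  0.128  0.649] tilt [ 0.0005 -0.0006] j6 43.0
16.65 [ 0.5749 -0.1591  0.1645] x 19.91 zax [ 5.e-04 -6.e-04 -1.e+00] f [ 1.05 -1.16 -1.23] m [-0.206  0.128  0.649] [-27.1  14.5  91.   -0.   74.4  43. ] 17.83018394577987
[array([ 0.58143091, -0.11152043,  0.13616322]), array([ 0.61257179, -0.18946442,  0.13616322])] lid cw 64.421863436402
```

The lid is at 64.5°, about 10.5° past the free bite. The drop-based estimate is about 16 N of clamp and the angle-based about 15 N, so it's hand-tight. Opening the fingers and watching.

play_rows --moves '[[[0,0,0,0,0,0,10],[0,0,0,0,0,0,22],[0,0,0,0,0,0,24],[0,0,0,0,0,0,40],[0,0,0,0,0,0,50]]]'

```text
t: 17.2
tcp_pos: [0.5746, -0.1588, 0.1638]
tool_rot: [[0.941, 0.339, -0.0], [0.339, -0.941, 0.0], [0.0, -0.0, -1.0]]
ft_force: [-0.3, -0.4, -1.3]
gripper_width: 0.414
```

```bash
python3 st.py; python3 snap.py wrist w8;  python3 - <<'E'
from h import *
W=load("w8.npz");im=W["im"].astype(int);P=cloud(W)
R=im[:,:,0]-im[:,:,1:].max(2)
m=(R>60).astype(np.uint8);m[:140]=0;m[225:]=0;m[:,:230]=0;m[:,410:]=0
n,l,st,ce=cv2.connectedComponentsWithStats(m,connectivity=8)
for i in range(1,n): print(ce[i],st[i,4],np.median(P[l==i][:,2]))
p=[ray(W,*ce[i],.1362)[0] for i in range(1,n) if 40<st[i,4]<90 and abs(ce[i][0]-318)>45]
p.sort(key=lambda q:q[0]);d=p[1]-p[0];print(p,"lid cw",86.2-(np.degrees(np.arctan2(d[1],d[0]))+90))
E
```

```text
t 17.2 cw past dots 66.4 tcp [ 574.64 -158.83  163.83] f [-0.33 -0.4  -1.32] m [-0.02   0.091 -0.019] tilt [-0.      0.0002] j6 43.1
17.2 [ 0.5746 -0.1588  0.1638] x 19.8 zax [-0.e+00  2.e-04 -1.e+00] f [-0.33 -0.4  -1.32] m [-0.02   0.091 -0.019] [-27.1  14.5  91.    0.   74.4  43.1] 38.04483972049696
[308.33333333 151.41666667] 12 0.12650637363723044
[324.38235294 150.85294118] 34 0.12556331241144908
[353.       159.828125] 64 0.12466624061022857
[294. 155.] 1 0.12708745667361243
[290.  156.5] 4 0.12528926852479622
[378. 180.] 1 0.13270229510638262
[377.41269841 192.20634921] 63 0.13601857761010722
[258.27118644 196.06779661] 59 0.13597632679309107
[array([ 0.58142693, -0.11146239,  0.1362    ]), array([ 0.61254815, -0.1893102 ,  0.1362    ])] lid cw 64.40995085585277
```

View pics/w8.png

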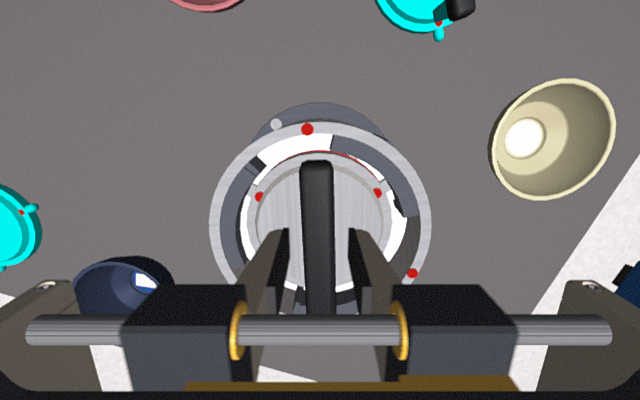

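The lid stayed at 64.4° when released and didn't unwind. Retreating upward.

play_rows --moves '[[[0,0,0,0,0,0,60],[0,0,-0.4,0,0,0,60],[0,0,-1,0,0,0,60],[0,0,-1,0,0,0,60],[0,0,-1,0,0,0,60]]]'

```text
t: 17.75
tcp_pos: [0.5747, -0.159, 0.2507]
tool_rot: [[0.941, 0.339, 0.001], [0.339, -0.941, -0.0], [0.0, 0.0, -1.0]]
ft_force: [-1.0, 0.0, 0.3]
gripper_width: 0.655
```

play_rows --moves '[[[0,0,-1,0,0,0,60],[0,0,-0.5,0,0,0,60],[0,0,0,0,0,0,60],[0,0,0,0,0,0,60]]]'

```text
t: 18.15
tcp_pos: [0.5744, -0.1588, 0.2855]
tool_rot: [[0.941, 0.339, -0.001], [0.339, -0.941, 0.0], [-0.001, -0.001, -1.0]]
ft_force: [0.2, 0.5, -0.7]
gripper_width: 0.655
```

```bash
python3 st.py; python3 snap.py wrist w9; python3 snap.py scene s9; python3 - <<'E'
from h import *
W=load("w9.npz");im=W["im"].astype(int);P=cloud(W)
R=im[:,:,0]-im[:,:,1:].max(2)
m=(R>60).astype(np.uint8);m[:60]=0;m[280:]=0;m[:,:200]=0;m[:,440:]=0
n,l,st,ce=cv2.connectedComponentsWithStats(m,connectivity=8)
for i in range(1,n):
    if st[i,4]>8: print(ce[i],st[i,4],np.median(P[l==i],axis=0).round(4),ray(W,*ce[i],.136).round(4),ray(W,*ce[i],.153).round(4))
E
```

```text
t 18.15 cw past dots 66.39 tcp [ 574.36 -158.8   285.53] f [ 0.15  0.5  -0.74] m [0.    0.172 0.042] tilt [-0.001   0.0005] j6 43.1
18.15 [ 0.5744 -0.1588  0.2855] x 19.81 zax [-1.e-03  5.e-04 -1.e+00] f [ 0.15  0.5  -0.74] m [0.    0.172 0.042] [-27.1  10.1  82.4  -0.   87.6  43.1] 60.21189647701095
18.2 [ 0.574  -0.1586  0.2847] x 19.81 zax [-0.0023  0.0012 -1.    ] f [-0.09 -0.33  0.82] m [-0.051  0.172  0.012] [-27.1  10.1  82.4  -0.   87.6  43.1] 59.68031347913002
[311.44897959 119.6122449 ] 49 [ 0.6381 -0.1284  0.1536] [[ 0.6374 -0.1283  0.136 ]] [[ 0.6382 -0.1284  0.153 ]]
[356.125      161.20833333] 24 [ 0.6124 -0.1895  0.1359] [[ 0.6123 -0.1893  0.136 ]] [[ 0.6144 -0.1862  0.153 ]]
[280.12 163.64] 25 [ 0.5812 -0.1114  0.1357] [[ 0.5813 -0.1115  0.136 ]] [[ 0.5851 -0.1125  0.153 ]]
[378.08108108 212.45945946] 37 [ 0.57   -0.2299  0.1536] [[ 0.5653 -0.2357  0.136 ]] [[ 0.57   -0.2301  0.153 ]]
[268.07894737 223.94736842] 38 [ 0.5168 -0.1207  0.1538] [[ 0.5082 -0.1199  0.136 ]] [[ 0.5159 -0.1205  0.153 ]]
```

View pics/w9.png

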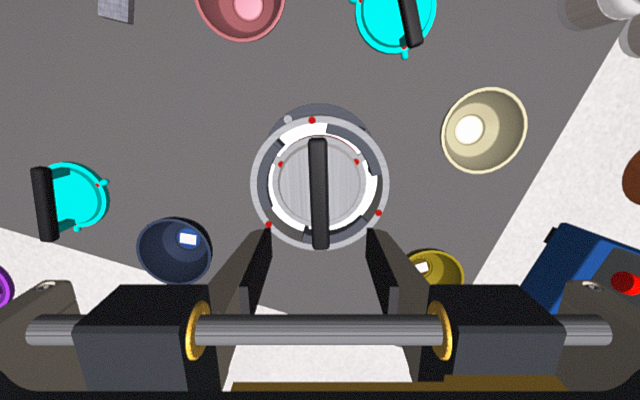

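View pics/s9.png

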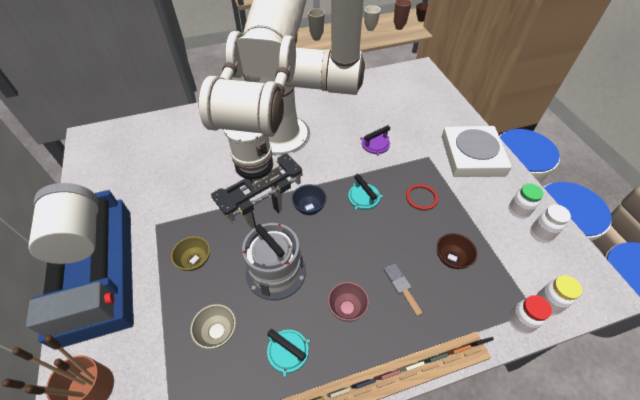

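The lid is seated and centred: (0.5743, −0.1593) against the jar's (0.5749, −0.1597). It's still at 64.5°, the gripper is clear, and the bystanders are unmoved. Handing in.

```bash
python3 -c "
from plant import r
print(r.job_done())"
```

```text
the job is handed in; nothing more can be done
None
```

The steel lid is on the jar, twisted hand-tight under the claws and let go, and the job is handed in; no verdict was reported. I gripped it by the bar, lowered it with the pins about 4° counter-clockwise of the dots, and felt it meet the gasket at about 124.4 mm. I then twisted it clockwise: the claws bit at about 54° past the dots, and I stopped with the lid at about 64.5°.

- **Position:** after release the lid was 0.7 mm off the jar's axis. Its underside was about 122.5 mm above the jar's origin, well below the 131 mm limit. It did not unwind when let go (64.4–64.5° before and after).
- **Clamp force:** this is estimated, not measured directly. The turn past the bite gives about 15 N, which is 10.5° against the stated 11–14° for a lid resting freely. The drop of the lid gives about 16–18 N. The two differ by up to about 3 N, but both fall within the 14–18 N hand-tight range.
- **Grip and readings:** under torque the lid lagged the gripper by nearly 2°, so the angles above come from the lid's dots in the wrist camera. The force reading also wandered by about 1 N near zero.
- **Surroundings:** the gripper was clear at about 120 mm above the lid. The bowls, brush and spare gasket look unmoved in the last scene picture, which I checked by eye only. The robot clock read about 18 s of the 70 s allowed.

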